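# Line up the spice jars by height on the spice stand

## Task

Line the four loose spice jars up by height on the low wooden spice stand, one upright in the middle of each black disc: the tallest on the disc next to the salt shaker, then down in order to the shortest on the disc next to the kitchen timer. Leave the salt shaker and the timer standing where they are, and let go of everything at the end.

Things in the scene. Friction and masses are not known exactly. Their poses are not given: they have to be found in the camera images.
- orange_jar: Tallest spice jar, 45 mm wide, 103 mm tall: orange cap, orange glass with a dark red band. Loose, round, closed; grasp round the body. Origin: centre of its underside; z up along its axis.
- slim_jar: Second tallest spice jar, slim: body 33 mm wide, 92 mm tall; red cap (only 25 mm wide, above 76 mm), black contents. Loose, round, closed; grasp round the body. Origin: centre of its underside; z up along its axis.
- white_jar: Third tallest spice jar, 36 mm wide, 74 mm tall: white cap, pale glass. Loose, round, closed; grasp round the body. Origin: centre of its underside; z up along its axis.
- brown_jar: Shortest spice jar, squat, 45 mm wide, 58 mm tall: light grey cap, brown contents. Loose, round, closed; grasp round the body. Origin: centre of its underside; z up along its axis.
- spot_1: Black disc, the first in the row of four on the stand, at the stand's left end seen from the robot. 56 mm across, 1.5 mm thick, fixed. Origin: centre of its underside, 14 mm above the worktop (a jar on it stands 15.5 mm above the worktop). Its y axis runs along the row, from spot_4 towards spot_1; the disc centres are 70 mm apart.
- spot_2: Second black disc, next to spot_1; size, origin and axes as spot_1. The stand under the discs is a low fixed pale board, 90 x 304 mm, 14 mm high, its row of discs down the middle; its end cheeks are 10 mm thick and 30 mm high, their inner faces 37 mm beyond the centres of the end discs.
- spot_3: Black disc, the third in the row of four on the stand, next to spot_4. 56 mm across, 1.5 mm thick, fixed. Origin: centre of its underside, 14 mm above the worktop (a jar on it stands 15.5 mm above the worktop). Its y axis runs along the row, from spot_4 towards spot_1; the disc centres are 70 mm apart.
- spot_4: Black disc, the last in the row of four on the stand, at the stand's right end seen from the robot. 56 mm across, 1.5 mm thick, fixed. Origin: centre of its underside, 14 mm above the worktop (a jar on it stands 15.5 mm above the worktop). Its y axis runs along the row, from spot_4 towards spot_1; the disc centres are 70 mm apart.
- salt_shaker: Clear salt shaker with a grey top, 44 mm wide, 90 mm tall, standing loose on the worktop just beyond one end of the stand, about 85 mm from the centre of the end disc; which end varies. It marks the tall end of the row. Origin: centre of its underside.
- kitchen_timer: Red domed kitchen timer on a white base, 64 mm wide, 49 mm tall, standing loose just beyond the other end of the stand. Origin: centre of its underside.
There are look-alikes about, which are no part of the job. What is shaped like the white_jar but green is not meant.

How it is judged (in metres and radians):
At the end, for the whole second after the job is handed in: Counting from the salt shaker's end, the orange, slim, white and brown jars stand on the four discs in that order, each jar's axis within 13 mm of its disc's centre, upright within 0.1 rad, resting on the disc, released and at rest (((horizontal distance between salt_shaker and spot_1 below 0.14 m and horizontal distance between orange_jar and spot_1 below 0.013 m and horizontal distance between slim_jar and spot_2 below 0.013 m and horizontal distance between white_jar and spot_3 below 0.013 m and horizontal distance between brown_jar and spot_4 below 0.013 m) or (horizontal distance between salt_shaker and spot_4 below 0.14 m and horizontal distance between orange_jar and spot_4 below 0.013 m and horizontal distance between slim_jar and spot_3 below 0.013 m and horizontal distance between white_jar and spot_2 below 0.013 m and horizontal distance between brown_jar and spot_1 below 0.013 m)) and angle between each of orange_jar, slim_jar, white_jar, brown_jar's own z axis and vertical below 0.1 rad and z of orange_jar in the frame of spot_1 between -0.002 and 0.006 m and linear speed of each of orange_jar, slim_jar, white_jar, brown_jar below 0.02 m/s and angular speed of each of orange_jar, slim_jar, white_jar, brown_jar below 0.2 rad/s and z of slim_jar in the frame of spot_1 between -0.002 and 0.006 m and z of white_jar in the frame of spot_1 between -0.002 and 0.006 m and z of brown_jar in the frame of spot_1 between -0.002 and 0.006 m); the robot touches nothing.
It fails at once if the salt shaker is pushed more than 15 mm from where it stood, or tipped over (distance of salt_shaker from where it was at the start of the episode above 0.015 m or angle between salt_shaker's own z axis and vertical above 0.3 rad).
It fails at once if the kitchen timer is pushed more than 15 mm from where it stood, or tipped over (distance of kitchen_timer from where it was at the start of the episode above 0.015 m or angle between kitchen_timer's own z axis and vertical above 0.3 rad).
It also fails if it takes over 112 s, if anything falls off the work surface, if the arm or the gripper's body presses on something with over 40 N, if the wrist force passes 120 N, or if a joint passes its speed limit or range.

## Robot

A 6-joint arm with a two-finger parallel gripper is mounted at the origin on a cart in front of the work surface, level with it; the furniture and walls round the work are solid. World frame = base frame: x ahead of the robot, y to its left, z up, the work surface at z = 0. Lengths are in m, angles in degrees, forces in N, time in s.
With the tool pointing down it reaches from about 0.375 to 0.9 m from the base axis. Payload 3.1 kg.
Tool frame: the origin (TCP) lies on the centre line of the jaws, within the pads' length; the fingertips stand 17 mm ahead of it and the grasp point (between the pads) lies 2 mm behind it; y points along the fingers, x is the direction in which the jaws open and shut, and the axes are right-handed (so a half turn about y gives the same grasp; the last joint's range is limited). The gripper opens to 87 mm and grips with 3 to 60 N. Pads are 19 mm wide; open, the fingers measure 117 mm over their backs; the gripper's body (75 mm by 190 mm) begins 51 mm behind the grasp point.
Start: joints at [58.356, 30.224, 82.088, -0, 67.689, -10.227], TCP at [0.228, 0.582, 0.24] pointing down, gripper open.
Joint ranges: [-176.69, 176.69], [-43.24, 126.21], [12.49, 139.97], [-82, 262], [0, 151.66], [-163.58, 163.58]. Speed limits (degrees/s): [159.86, 159.86, 180, 180, 180, 180].

## Interface

Orientations are given as a 3x3 rotation matrix whose columns are the frame's x, y, z axes.
In Python, from rig import read_state, capture, camera_info, hand_in, trace, tip_of gives the robot as it stands.
- The arm moves only by the tool jog_arm, never from a script. Its argument "steps" is a list of rows, each an object with "fingers": the opening in per cent of the stroke, from 0 (shut) to 100 (fully open); "delta_pos": the shift along the world's x, y, z in mm, a list of three; "turn": the turn about the world's z in degrees. A call has 1 to 20 rows; each row is the pose to reach, as a shift and turn from the pose commanded when the call began; what a row does not reach only later rows make up. A row lasts 1/12 s, in which the tool goes at most 41.7 mm and 7.16 degrees, less where a joint would pass 70% of its speed; a pose out of reach is approached as far as the arm can. A call with a gripper value outside its range is refused whole. The fingers move at their own pace and stop on an object; the grip force is fixed at half the most. Time passes only in rows, so rows that repeat a pose let the fingers close. It gives the time, the measured TCP pose, the force and the opening at its end, in the units of the state.
- read_state(): the state, without advancing time (a new reading comes with each control period).
- capture(name): name is "side" or "top" or "wrist"; returns the picture (420x560x3 uint8, red, green, blue); there is no depth.
- camera_info(name): a dict with "fov_y" (degrees; the focal length in pixels is half the picture's height over the tangent of half this angle, whatever the lens; pixels are square), "cx", "cy" (the principal point, pixels), "k1" (the pictures are not rectified: a ray, as slopes to the right and down, at radius r is drawn at 1 + k1 r^2 times it, then the intrinsics apply), "view" (4x4, takes a point from world to camera coordinates); the wrist camera has in their place "tool_from_camera" (4x4, takes a point from camera to tool coordinates, whose origin is the TCP and whose axes are the tool frame's). Camera axes: x right, y down, z forward; pixel columns grow to the right and rows downward; lengths in m; the calibration is good to about 2 mm. A picture is of the moment at which its call begins: read the wrist's pose just before it. camera_info takes no time and is no camera call.
- hand_in(): hands the job in, once; it reports no verdict.
Trained networks look in the newest picture that a camera, given by its name, has taken for a name from the list of things; names that differ only in an ending like _2 or _b are one class to them, and where a whole thing is asked for, a point or a joint stands for the part that bears it (a point fixed in the world has none). Each returns a list of dicts, best first, with "confidence" (0 to 1); they miss things now and then, are a little off and sometimes report something else, mostly with a low value. They report only what shows in the picture. A call takes as long as a camera call. They do not tell look-alikes from the thing itself.
- trace(target, camera): "mask" (420x560 bool, what is visible of it).
- tip_of(target, camera): "position" ([x, y, z] in m, in world coordinates, good to about 4 mm: a listed point, or the origin of a listed thing).
The state is a dict: "time_s": time; "joint_positions": joint angles; "qvel": joint speeds; "tau": joint torques, N m; "position": TCP position; "tcp_rot": TCP orientation; "force": force on the tool from outside, world axes, zero at the start; "moment": the same for the moment, N m; "opening": opening from 0.0 (shut) to 1.0 (fully open).
Only numpy, scipy, OpenCV 4.12 (cv2) and the standard library are available. Lean on these libraries where they do the work, as an engineer would, in place of code of your own. Each camera call takes 0.05 s, during which the arm holds its last target.

## Working session

There is one attempt and no reset: what is moved stays moved. The work goes in short steps, Python scripts to look and compute and a tool call to move; the robot and the scene stay as the last step left them, time stands still between calls to the robot, and variables do not carry over. Pictures are saved under pics/ and viewed, and the job is handed in when it is done.

Besides the shell and the picture viewer there is one more tool, called after "Emit:" by a JSON object that holds its "fn" and its "kwargs", one argument or row to a line. jog_arm: Moves the arm, as the interface text tells. Its arguments: {"type":"object","properties":{"steps":{"type":"array","items":{"type":"object","properties":{"fingers":{"type":"number"},"delta_pos":{"type":"array","items":{"type":"number"}},"turn":{"type":"number"}}}}},"required":["steps"]}

```bash
mkdir -p pics; ls; python3 - <<'E'
from rig import *
import cv2
s=read_state();print({k:s[k] for k in('time_s','position','tcp_rot','force','opening')})
for n in('side','top','wrist'):
    cv2.imwrite(f'pics/{n}0.png',capture(n)[:,:,::-1]); print(n,camera_info(n))
E
```

```text
pics
{'time_s': 0.0, 'position': array([0.22784422, 0.58125271, 0.23859722]), 'tcp_rot': array([[ 3.65177521e-01, -1.11065477e-03, -9.30937240e-01],
       [ 9.30935591e-01, -1.79253606e-03,  3.65179013e-01],
       [-2.07432639e-03, -9.99997777e-01,  3.79354174e-04]]), 'force': array([-0.14363164, -0.32785592, -0.48063543]), 'opening': 0.9984839159625029}
side {'fov_y': 53.257837756736926, 'cx': 276.7249647762473, 'cy': 210.7109642708056, 'k1': -0.07458625513438445, 'view': array([[ 8.74674713e-01, -4.84710373e-01,  4.40708996e-05,
        -3.85653357e-01],
       [-1.79221889e-01, -3.23495863e-01, -9.29101685e-01,
         9.95863777e-02],
       [ 4.50359481e-01,  8.12653851e-01, -3.69824359e-01,
         1.20940633e+00],
       [ 0.00000000e+00,  0.00000000e+00,  0.00000000e+00,
         1.00000000e+00]])}
top {'fov_y': 56.579650178868036, 'cx': 278.36105863126824, 'cy': 212.16017231664426, 'k1': -0.011335967609437295, 'view': array([[-1.86174283e-02, -9.99824487e-01, -2.09461070e-03,
        -4.88900344e-03],
       [-9.91151211e-01,  1.87312256e-02, -1.31409351e-01,
         4.16026215e-01],
       [ 1.31425522e-01, -3.70428239e-04, -9.91325978e-01,
         1.10171964e+00],
       [ 0.00000000e+00,  0.00000000e+00,  0.00000000e+00,
         1.00000000e+00]])}
wrist {'fov_y': 61.69833718188093, 'cx': 279.1093754797599, 'cy': 208.31176829519913, 'k1': -0.08133885957800943, 'tool_from_camera': array([[ 9.99999364e-01, -7.25769794e-04, -8.63164935e-04,
         5.90841631e-04],
       [ 6.39634979e-04, -2.65354736e-01,  9.64150639e-01,
        -1.44694880e-01],
       [-9.28796314e-04, -9.64150578e-01, -2.65354103e-01,
         7.19826913e-02],
       [ 0.00000000e+00,  0.00000000e+00,  0.00000000e+00,
         1.00000000e+00]])}
```

View pics/top0.png

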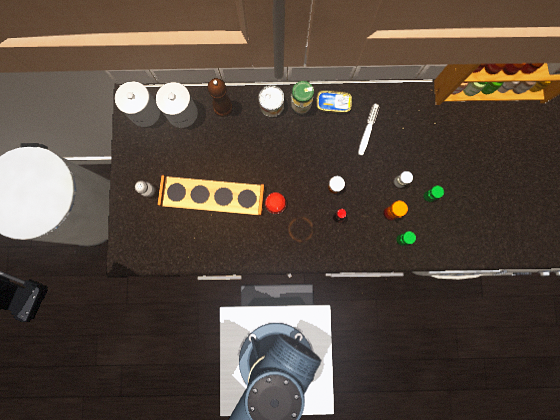

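View pics/side0.png

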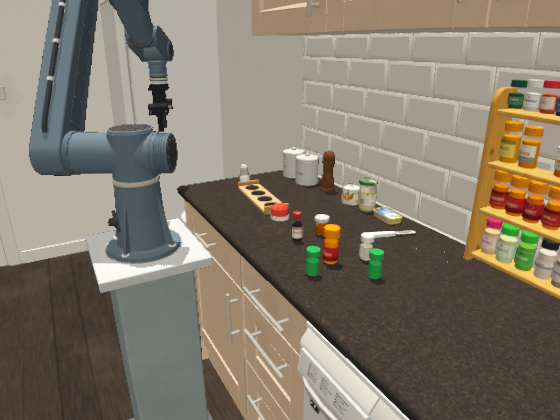

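```bash
python3 - <<'E'
from rig import *
import numpy as np
for n in ['orange_jar','slim_jar','white_jar','brown_jar','spot_1','spot_2','spot_3','spot_4','salt_shaker','kitchen_timer']:
  for c in('top','side'):
    print(n,c,[(np.round(d['position'],4).tolist(),round(d['confidence'],2)) for d in tip_of(n,c)[:5]])
print(read_state()['time_s'])
E
```

```text
orange_jar top [([0.4123, -0.3436, -0.0006], 0.7)]
orange_jar side [([0.4128, -0.3454, -0.0004], 0.65)]
slim_jar top [([0.4038, -0.1925, -0.0008], 0.58)]
slim_jar side [([0.4023, -0.19, -0.0026], 0.83), ([0.4931, 0.3707, 0.0008], 0.4)]
white_jar top [([0.455, -0.4613, 0.0017], 0.78), ([0.507, -0.3753, 0.0012], 0.61), ([0.3343, -0.3747, -0.0005], 0.51)]
white_jar side [([0.3336, -0.3702, 0.0001], 0.83), ([0.5059, -0.3783, -0.0007], 0.81), ([0.4606, -0.4641, -0.0021], 0.8), ([0.4761, 0.1459, 0.0149], 0.51)]
brown_jar top [([0.4908, -0.1819, -0.0016], 0.74)]
brown_jar side []
spot_1 top [([0.4792, 0.2142, 0.0121], 0.75), ([0.4675, 0.1491, 0.0123], 0.74), ([0.4595, 0.0804, 0.0145], 0.72), ([0.4844, 0.2839, 0.0131], 0.55)]
spot_1 side [([0.4866, 0.2811, 0.0123], 0.62), ([0.4834, 0.2192, 0.0141], 0.52), ([0.4705, 0.1445, 0.0143], 0.47), ([0.4637, 0.0783, 0.0173], 0.39)]
spot_2 top [([0.4792, 0.2142, 0.0121], 0.75), ([0.4675, 0.1491, 0.0123], 0.74), ([0.4595, 0.0804, 0.0145], 0.72), ([0.4844, 0.2839, 0.0131], 0.55)]
spot_2 side [([0.4866, 0.2811, 0.0123], 0.62), ([0.4834, 0.2192, 0.0141], 0
[... 185 characters left out ...]
), ([0.4844, 0.2839, 0.0131], 0.55)]
spot_3 side [([0.4866, 0.2811, 0.0123], 0.62), ([0.4834, 0.2192, 0.0141], 0.52), ([0.4705, 0.1445, 0.0143], 0.47), ([0.4637, 0.0783, 0.0173], 0.39)]
spot_4 top [([0.4792, 0.2142, 0.0121], 0.75), ([0.4675, 0.1491, 0.0123], 0.74), ([0.4595, 0.0804, 0.0145], 0.72), ([0.4844, 0.2839, 0.0131], 0.55)]
spot_4 side [([0.4866, 0.2811, 0.0123], 0.62), ([0.4834, 0.2192, 0.0141], 0.52), ([0.4705, 0.1445, 0.0143], 0.47), ([0.4637, 0.0783, 0.0173], 0.39)]
salt_shaker top [([0.4929, 0.3716, 0.0003], 0.51)]
salt_shaker side [([0.4954, 0.369, 0.0001], 0.59), ([0.4622, 0.0822, 0.0182], 0.31)]
kitchen_timer top [([0.4476, -0.0048, -0.0013], 0.54)]
kitchen_timer side []
1.15
```

Top view: salt shaker at (145,188) on the left end, red timer at (276,203), and discs at (177,192), (200,195), (224,197) and (247,199). Candidates in the same view:
- **Orange:** (399,209). Others that look like it are only in the rack.
- **Slim:** (341,215), red cap.
- **White:** (404,179). The green look-alikes are at (436,192) and (408,238).
- **Brown:** (337,184). Its pale cap could be mistaken for the white jar's.

I'll check these in one close crop.

```bash
cat > h.py <<'E'
import numpy as np, cv2
from rig import *
def K(ci,h=420):
    f=h/2/np.tan(np.radians(ci['fov_y']/2)); return f
def ray(ci,uv):
    f=K(ci); d=(np.array(uv,float)-[ci['cx'],ci['cy']])/f
    rd=np.linalg.norm(d); r=rd
    for _ in range(20): r=rd/(1+ci['k1']*r*r)
    s=d*(r/rd) if rd>0 else d
    return np.array([s[0],s[1],1.])
def cam(n,st=None):
    ci=camera_info(n)
    if n=='wrist':
        T=np.eye(4);T[:3,:3]=st['tcp_rot'];T[:3,3]=st['position']
        W=T@ci['tool_from_camera']
    else: W=np.linalg.inv(ci['view'])
    return ci,W
def onplane(n,uv,z,st=None):
    ci,W=cam(n,st); d=W[:3,:3]@ray(ci,uv); o=W[:3,3]
    return o+d*(z-o[2])/d[2]
def proj(n,p,st=None):
    ci,W=cam(n,st); c=np.linalg.inv(W)@np.append(p,1); s=c[:2]/c[2]
    return s*(1+ci['k1']*(s@s))*K(ci)+[ci['cx'],ci['cy']]
E
python3 - <<'E'
from h import *
im={c:capture(c) for c in('top','side')}
for c in im:
  for d in trace('spot_1',c)[:6]:
    v,u=np.nonzero(d['mask']); print(c,round(d['confidence'],2),len(u),(u.mean().round(1),v.mean().round(1)),onplane(c,(u.mean(),v.mean()),.0155).round(4))
# caps in top by mask of cap color: just print masks for jars
for n,h in(('orange_jar',.103),('slim_jar',.092),('white_jar',.074),('brown_jar',.058),('salt_shaker',.09),('kitchen_timer',.03)):
  for c in im:
    for d in trace(n,c)[:4]:
      v,u=np.nonzero(d['mask']); m=(u.mean(),v.mean())
      print(n,c,round(d['confidence'],2),len(u),np.round(m,1),onplane(c,m,h/2).round(4))
a=cv2.resize(im['top'][150:255,320:460],None,fx=4,fy=4,interpolation=3)
b=cv2.resize(im['side'][200:290,270:400],None,fx=4,fy=4,interpolation=3)
cv2.imwrite('pics/a1.png',a[:,:,::-1]);cv2.imwrite('pics/b1.png',b[:,:,::-1])
E
```

```text
top 0.72 259 (np.float64(175.8), np.float64(192.2)) [0.4826 0.2885 0.0155]
top 0.63 262 (np.float64(247.1), np.float64(198.7)) [0.4592 0.0785 0.0155]
top 0.57 253 (np.float64(199.4), np.float64(194.1)) [0.4754 0.2188 0.0155]
top 0.5 268 (np.float64(223.0), np.float64(196.3)) [0.4675 0.1494 0.0155]
side 0.64 28 (np.float64(251.8), np.float64(187.3)) [0.4838 0.2801 0.0155]
side 0.46 65 (np.float64(257.6), np.float64(191.9)) [0.4792 0.2199 0.0155]
side 0.41 69 (np.float64(264.7), np.float64(197.9)) [0.4722 0.1475 0.0155]
orange_jar top 0.64 343 [395.4 210.6] [ 0.411  -0.3444  0.0515]
slim_jar side 0.8 282 [296.9 226.3] [ 0.4038 -0.1882  0.046 ]
white_jar top 0.77 221 [402.9 179.6] [ 0.5031 -0.376   0.037 ]
white_jar top 0.7 206 [434.1 193.5] [ 0.4606 -0.4639  0.037 ]
white_jar top 0.61 128 [339.3 215.8] [ 0.4008 -0.1872  0.037 ]
white_jar top 0.48 207 [405.9 238.8] [ 0.3313 -0.374   0.037 ]
white_jar side 0.67 383 [311.6 260.3] [ 0.3363 -0.3691  0.037 ]
white_jar side 0.57 431 [374.9 263.8] [ 0.4632 -0.4606  0.037 ]
white_jar side 0.52 315 [365.6 245.2] [ 0.5104 -0.3691  0.037 ]
brown_jar top 0.51 226 [336.1 184.5] [ 0.494  -0.1825  0.029 ]
brown_jar side 0.7 238 [320.2 223.2] [ 0.4992 -0.1705  0.029 ]
salt_shaker top 0.82 252 [145.  188.7] [0.4889 0.3698 0.045 ]
salt_shaker side 0.66 153 [243.7 172.7] [0.5   0.389 0.045]
salt_shaker side 0.2 257 [279.5 211.6] [ 0.417  -0.0614  0.045 ]
kitchen_timer top 0.88 367 [275.8 203.3] [ 0.4438 -0.0058  0.015 ]
kitchen_timer side 0.72 324 [279.8 211.6] [0.4549 0.0039 0.015 ]
```

View pics/b1.png

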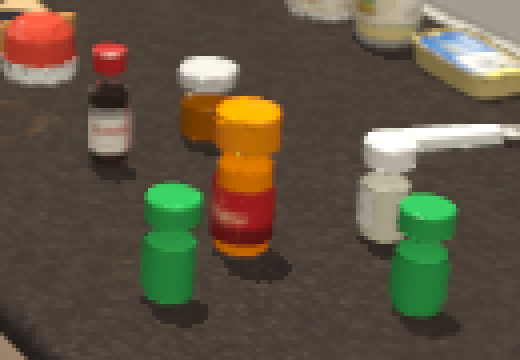

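View pics/a1.png

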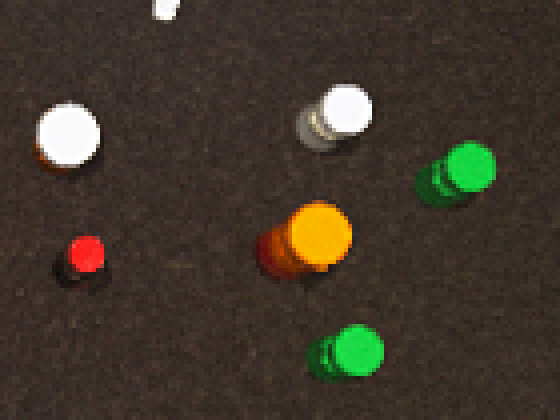

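View pics/wrist0.png

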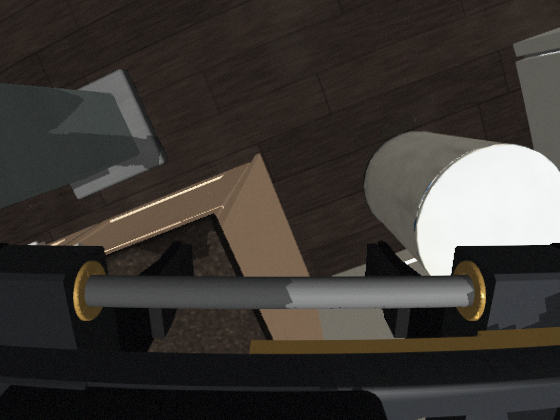

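The crop confirms the choice. Side crop: the slim jar is at about (297,226), the brown one behind the orange one at (322,222), and the white one at (366,246). Both green ones are decoys. Next I'll measure the jars more precisely from their caps.

```bash
python3 - <<'E'
from h import *
im=capture('top')
hsv=cv2.cvtColor(im,cv2.COLOR_RGB2HSV)
def cap(uv,lo,hi,h):
    m=cv2.inRange(hsv,np.array(lo),np.array(hi)); n,l,s,c=cv2.connectedComponentsWithStats(m)
    i=1+np.argmin(np.linalg.norm(c[1:]-uv,axis=1)+(s[1:,4]<20)*1e3)
    print(uv,s[i],c[i].round(1),onplane('top',c[i],h).round(4))
cap((337,184),(0,0,190),(180,40,255),.058)
cap((406.5,177),(0,0,190),(180,40,255),.074)
cap((399.5,208.3),(12,150,220),(25,255,255),.103)
cap((341.5,213.5),(0,150,150),(5,255,255),.092)
E
```

```text
(337, 184) [330 176  15  15 178] [336.7 183.2] [ 0.4917 -0.1802  0.058 ]
(406.5, 177) [401 172  12  11 113] [406.5 177. ] [ 0.5026 -0.3743  0.074 ]
(399.5, 208.3) [393 201  15  16 182] [399.6 208.2] [ 0.4104 -0.3407  0.103 ]
(341.5, 213.5) [337 209   9   9  66] [341.2 213. ] [ 0.4019 -0.1838  0.092 ]
```

Emit:
{"fn": "jog_arm", "kwargs": {
  "steps": [
    {"delta_pos": [222,-382,0],"turn": 0,"fingers": 100},
    {"delta_pos": [222,-382,0],"turn": 0,"fingers": 100},
    {"delta_pos": [222,-382,0],"turn": 0,"fingers": 100},
    {"delta_pos": [222,-382,0],"turn": 0,"fingers": 100},
    {"delta_pos": [222,-382,0],"turn": 0,"fingers": 100},
    {"delta_pos": [222,-382,0],"turn": 0,"fingers": 100},
    {"delta_pos": [222,-382,0],"turn": 0,"fingers": 100},
    {"delta_pos": [222,-382,0],"turn": 0,"fingers": 100},
    {"delta_pos": [222,-382,0],"turn": 0,"fingers": 100},
    {"delta_pos": [222,-382,0],"turn": 0,"fingers": 100},
    {"delta_pos": [175,-770,0],"turn": 0,"fingers": 100},
    {"delta_pos": [175,-770,0],"turn": 0,"fingers": 100},
    {"delta_pos": [175,-770,0],"turn": 0,"fingers": 100},
    {"delta_pos": [175,-770,0],"turn": 0,"fingers": 100},
    {"delta_pos": [175,-770,0],"turn": 0,"fingers": 100},
    {"delta_pos": [175,-770,0],"turn": 0,"fingers": 100},
    {"delta_pos": [175,-770,0],"turn": 0,"fingers": 100},
    {"delta_pos": [175,-770,0],"turn": 0,"fingers": 100},
    {"delta_pos": [175,-770,0],"turn": 0,"fingers": 100},
    {"delta_pos": [175,-770,0],"turn": 0,"fingers": 100}
  ]
}}

```text
time_s: 3.67
position: [0.4029, -0.191, 0.24]
tcp_rot: [[0.366, 0.001, -0.931], [0.931, -0.001, 0.366], [-0.001, -1.0, -0.002]]
force: [1.5, 1.0, -1.1]
opening: 1.001
```

```bash
python3 - <<'E'
from h import *
s=read_state();print(s['position'])
im=capture('wrist');cv2.imwrite('pics/w1.png',im[:,:,::-1])
for p in ([.403,-.188,.092],[.403,-.188,0],[.492,-.181,.058]): print(proj('wrist',np.array(p),s).round(0))
for n in('slim_jar','brown_jar'):
  print([(d['position'].round(4) if hasattr(d['position'],'round') else d['position'],d['confidence']) for d in tip_of(n,'wrist')])
E
```

```text
[ 0.40287142 -0.19103959  0.23995828]
[282. 197.]
[282. 178.]
[320. 266.]
[([0.4023, -0.1897, 0.0044], 0.6)]
[([0.4961, -0.1847, 0.0007], 0.56)]
```

View pics/w1.png

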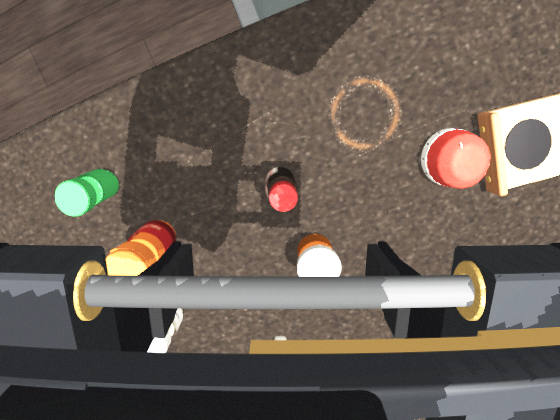

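Slim jar cap at (283,195), against a predicted (282,197), so the position agrees. Descending to grasp it.

Emit:
{"fn": "jog_arm", "kwargs": {
  "steps": [
    {"delta_pos": [0,0,-40],"turn": 0,"fingers": 100},
    {"delta_pos": [0,0,-80],"turn": 0,"fingers": 100},
    {"delta_pos": [0,0,-120],"turn": 0,"fingers": 100},
    {"delta_pos": [0,0,-150],"turn": 0,"fingers": 100},
    {"delta_pos": [0,0,-175],"turn": 0,"fingers": 100},
    {"delta_pos": [0,0,-190],"turn": 0,"fingers": 100},
    {"delta_pos": [0,0,-190],"turn": 0,"fingers": 100},
    {"delta_pos": [0,0,-190],"turn": 0,"fingers": 100}
  ]
}}

```text
time_s: 4.48
position: [0.4029, -0.1867, 0.0492]
tcp_rot: [[0.364, -0.002, -0.931], [0.931, 0.002, 0.364], [0.001, -1.0, 0.002]]
force: [0.0, 0.2, 0.4]
opening: 1.0
```

Emit:
{"fn": "jog_arm", "kwargs": {
  "steps": [
    {"delta_pos": [0,0,0],"turn": 0,"fingers": 20},
    {"delta_pos": [0,0,0],"turn": 0,"fingers": 20},
    {"delta_pos": [0,0,0],"turn": 0,"fingers": 20},
    {"delta_pos": [0,0,0],"turn": 0,"fingers": 20},
    {"delta_pos": [0,0,0],"turn": 0,"fingers": 20},
    {"delta_pos": [0,0,0],"turn": 0,"fingers": 20},
    {"delta_pos": [0,0,0],"turn": 0,"fingers": 20},
    {"delta_pos": [0,0,0],"turn": 0,"fingers": 20}
  ]
}}

```text
time_s: 5.15
position: [0.4032, -0.1883, 0.0497]
tcp_rot: [[0.365, 0.0, -0.931], [0.931, -0.0, 0.365], [-0.0, -1.0, -0.0]]
force: [-0.7, -0.3, -0.4]
opening: 0.481
```

Emit:
{"fn": "jog_arm", "kwargs": {
  "steps": [
    {"delta_pos": [0,0,0],"turn": 0,"fingers": 10},
    {"delta_pos": [0,0,0],"turn": 0,"fingers": 10},
    {"delta_pos": [0,0,0],"turn": 0,"fingers": 10},
    {"delta_pos": [0,0,0],"turn": 0,"fingers": 10},
    {"delta_pos": [0,0,0],"turn": 0,"fingers": 10},
    {"delta_pos": [0,0,0],"turn": 0,"fingers": 10}
  ]
}}

```text
time_s: 5.65
position: [0.4032, -0.1882, 0.0495]
tcp_rot: [[0.365, -0.0, -0.931], [0.931, -0.0, 0.365], [-0.0, -1.0, 0.0]]
force: [0.0, -0.8, 1.2]
opening: 0.366
```

Emit:
{"fn": "jog_arm", "kwargs": {
  "steps": [
    {"delta_pos": [0,0,40],"turn": 0,"fingers": 10},
    {"delta_pos": [0,0,80],"turn": 0,"fingers": 10},
    {"delta_pos": [0,0,120],"turn": 0,"fingers": 10},
    {"delta_pos": [0,0,150],"turn": 0,"fingers": 10},
    {"delta_pos": [7,40,150],"turn": -7,"fingers": 10},
    {"delta_pos": [14,80,150],"turn": -14,"fingers": 10},
    {"delta_pos": [21,120,150],"turn": -21,"fingers": 10},
    {"delta_pos": [28,160,150],"turn": -28,"fingers": 10},
    {"delta_pos": [35,200,150],"turn": -35,"fingers": 10},
    {"delta_pos": [42,240,150],"turn": -42,"fingers": 10},
    {"delta_pos": [49,280,150],"turn": -49,"fingers": 10},
    {"delta_pos": [57,320,150],"turn": -56,"fingers": 10},
    {"delta_pos": [65,360,150],"turn": -63,"fingers": 10},
    {"delta_pos": [70,390,150],"turn": -70,"fingers": 10},
    {"delta_pos": [74,406,150],"turn": -75,"fingers": 10},
    {"delta_pos": [74,406,150],"turn": -75,"fingers": 10},
    {"delta_pos": [74,406,150],"turn": -75,"fingers": 10},
    {"delta_pos": [74,406,150],"turn": -75,"fingers": 10},
    {"delta_pos": [74,406,150],"turn": -75,"fingers": 10}
  ]
}}

```text
time_s: 7.23
position: [0.4762, 0.2173, 0.199]
tcp_rot: [[0.994, -0.002, 0.11], [-0.11, -0.001, 0.994], [-0.002, -1.0, -0.001]]
force: [0.4, -1.1, -1.2]
opening: 0.367
```

```bash
cat > w.py <<'E'
from h import *
import sys
s=read_state();print(s['time_s'],s['position'].round(4))
im=capture('wrist')
k=np.array([.4728,.183]);u=np.array([.111,.9938])
for i,a in enumerate((105,35,-35,-105)):
    p=k+u*a/1000; uv=proj('wrist',np.array([*p,.0155]),s); print(i+1,p.round(4),uv.round(0))
    if 0<=uv[0]<560 and 0<=uv[1]<420: cv2.drawMarker(im,tuple(int(x) for x in uv),(0,255,0),0,12)
cv2.imwrite(sys.argv[1],im[:,:,::-1])
for d in trace('spot_1','wrist')[:4]:
    v,uu=np.nonzero(d['mask']);(c,ax,an)=cv2.fitEllipse(cv2.findContours(d['mask'].astype(np.uint8),0,2)[0][0]); print('disc',round(d['confidence'],2),len(uu),np.round(c,1),np.round(ax,1),onplane('wrist',c,.0155,s).round(4))
E
python3 w.py pics/w2.png
```

```text
7.2333 [0.4762 0.2173 0.199 ]
1 [0.4845 0.2873] [279. 115.]
2 [0.4767 0.2178] [279. 190.]
3 [0.4689 0.1482] [279. 258.]
4 [0.4611 0.0787] [279. 318.]
disc 0.76 2569 [281.7 190.6] [55.4 57.2] [0.4789 0.2168 0.0155]
disc 0.58 2933 [281.5 115.8] [59.3 61.4] [0.4863 0.286  0.0155]
```

View pics/w2.png

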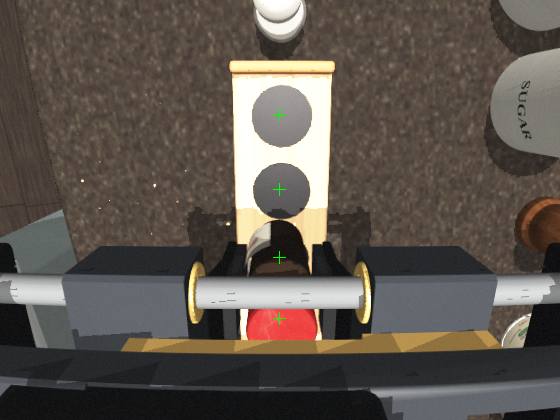

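Emit:
{"fn": "jog_arm", "kwargs": {
  "steps": [
    {"delta_pos": [2,0,-35],"turn": 0,"fingers": 10},
    {"delta_pos": [2,0,-70],"turn": 0,"fingers": 10},
    {"delta_pos": [2,0,-100],"turn": 0,"fingers": 10},
    {"delta_pos": [2,0,-120],"turn": 0,"fingers": 10},
    {"delta_pos": [2,0,-128],"turn": 0,"fingers": 10},
    {"delta_pos": [2,0,-132],"turn": 0,"fingers": 10},
    {"delta_pos": [2,0,-134],"turn": 0,"fingers": 10},
    {"delta_pos": [2,0,-134],"turn": 0,"fingers": 10},
    {"delta_pos": [2,0,-134],"turn": 0,"fingers": 10},
    {"delta_pos": [2,0,-134],"turn": 0,"fingers": 10}
  ]
}}

```text
time_s: 8.17
position: [0.4801, 0.218, 0.0668]
tcp_rot: [[0.994, 0.003, 0.112], [-0.112, 0.001, 0.994], [0.003, -1.0, 0.001]]
force: [0.7, -0.5, -0.5]
opening: 0.369
```

Emit:
{"fn": "jog_arm", "kwargs": {
  "steps": [
    {"delta_pos": [0,0,-1],"turn": 0,"fingers": 10},
    {"delta_pos": [0,0,-1],"turn": 0,"fingers": 10},
    {"delta_pos": [0,0,-1],"turn": 0,"fingers": 10},
    {"delta_pos": [0,0,-1],"turn": 0,"fingers": 100},
    {"delta_pos": [0,0,-1],"turn": 0,"fingers": 100},
    {"delta_pos": [0,0,-1],"turn": 0,"fingers": 100},
    {"delta_pos": [0,0,-1],"turn": 0,"fingers": 100},
    {"delta_pos": [0,0,-1],"turn": 0,"fingers": 100},
    {"delta_pos": [0,0,-1],"turn": 0,"fingers": 100},
    {"delta_pos": [0,0,-1],"turn": 0,"fingers": 100},
    {"delta_pos": [0,0,-1],"turn": 0,"fingers": 100},
    {"delta_pos": [0,0,30],"turn": 0,"fingers": 100},
    {"delta_pos": [0,0,70],"turn": 0,"fingers": 100},
    {"delta_pos": [0,0,110],"turn": 0,"fingers": 100},
    {"delta_pos": [0,0,134],"turn": 0,"fingers": 100}
  ]
}}

```text
time_s: 9.42
position: [0.4804, 0.2182, 0.203]
tcp_rot: [[0.994, 0.004, 0.112], [-0.112, 0.001, 0.994], [0.004, -1.0, 0.002]]
force: [0.7, 0.7, -0.2]
opening: 0.998
```

Emit:
{"fn": "jog_arm", "kwargs": {
  "steps": [
    {"delta_pos": [1,-40,0],"turn": 0,"fingers": 100},
    {"delta_pos": [2,-80,0],"turn": 0,"fingers": 100},
    {"delta_pos": [4,-120,0],"turn": 0,"fingers": 100},
    {"delta_pos": [5,-160,0],"turn": 0,"fingers": 100},
    {"delta_pos": [6,-200,0],"turn": 0,"fingers": 100},
    {"delta_pos": [7,-240,0],"turn": 0,"fingers": 100},
    {"delta_pos": [8,-280,0],"turn": 0,"fingers": 100},
    {"delta_pos": [10,-320,0],"turn": 0,"fingers": 100},
    {"delta_pos": [11,-360,0],"turn": 0,"fingers": 100},
    {"delta_pos": [12,-399,0],"turn": 0,"fingers": 100},
    {"delta_pos": [12,-399,0],"turn": 0,"fingers": 100},
    {"delta_pos": [12,-399,0],"turn": 0,"fingers": 100}
  ]
}}

```text
time_s: 10.42
position: [0.4911, -0.1834, 0.1994]
tcp_rot: [[0.993, 0.0, 0.116], [-0.116, -0.0, 0.993], [0.0, -1.0, 0.0]]
force: [-0.3, 0.2, -0.3]
opening: 1.001
```

```bash
python3 - <<'E'
from h import *
s=read_state();print(s['time_s'],s['position'].round(4))
im=capture('wrist');cv2.imwrite('pics/w3.png',im[:,:,::-1])
for p in ([.4915,-.181,.058],[.4915,-.181,0]): print(proj('wrist',np.array(p),s).round(0))
for n in('brown_jar','slim_jar','spot_1'):
  print(n,[(np.round(d['position'],4),round(d['confidence'],2)) for d in tip_of(n,'wrist')])
E
```

```text
10.4167 [ 0.4911 -0.1834  0.1994]
[279. 199.]
[279. 185.]
brown_jar [(array([ 0.4998, -0.1843,  0.0013]), 0.83)]
slim_jar []
spot_1 []
```

View pics/w3.png

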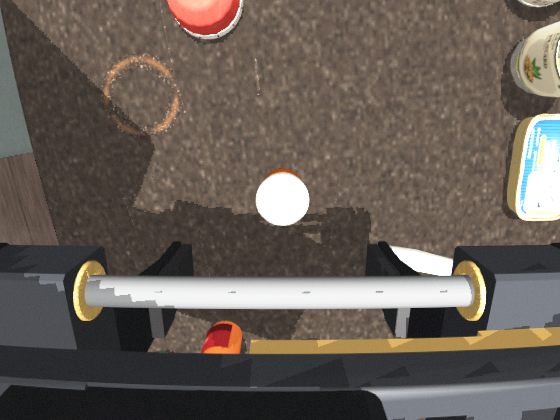

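Brown's cap is at (282,199) against a predicted (279,199), so the position is good to 3 mm. I'll go down and grasp it.

Emit:
{"fn": "jog_arm", "kwargs": {
  "steps": [
    {"delta_pos": [2,0,-40],"turn": 0,"fingers": 100},
    {"delta_pos": [2,0,-80],"turn": 0,"fingers": 100},
    {"delta_pos": [2,0,-115],"turn": 0,"fingers": 100},
    {"delta_pos": [2,0,-145],"turn": 0,"fingers": 100},
    {"delta_pos": [2,0,-162],"turn": 0,"fingers": 100},
    {"delta_pos": [2,0,-169],"turn": 0,"fingers": 100},
    {"delta_pos": [2,0,-169],"turn": 0,"fingers": 100},
    {"delta_pos": [2,0,-169],"turn": 0,"fingers": 20},
    {"delta_pos": [2,0,-169],"turn": 0,"fingers": 20},
    {"delta_pos": [2,0,-169],"turn": 0,"fingers": 20},
    {"delta_pos": [2,0,-169],"turn": 0,"fingers": 20},
    {"delta_pos": [2,0,-169],"turn": 0,"fingers": 20},
    {"delta_pos": [2,0,-169],"turn": 0,"fingers": 20},
    {"delta_pos": [2,0,-169],"turn": 0,"fingers": 20},
    {"delta_pos": [2,0,-169],"turn": 0,"fingers": 20},
    {"delta_pos": [2,0,-169],"turn": 0,"fingers": 20},
    {"delta_pos": [2,0,-169],"turn": 0,"fingers": 20},
    {"delta_pos": [2,0,-169],"turn": 0,"fingers": 20}
  ]
}}

```text
time_s: 12.12
position: [0.4936, -0.1814, 0.0309]
tcp_rot: [[0.994, 0.001, 0.112], [-0.112, -0.001, 0.994], [0.001, -1.0, -0.0]]
force: [0.2, 0.2, 3.5]
opening: 0.5
```

Emit:
{"fn": "jog_arm", "kwargs": {
  "steps": [
    {"delta_pos": [0,0,40],"turn": 0,"fingers": 20},
    {"delta_pos": [0,0,80],"turn": 0,"fingers": 20},
    {"delta_pos": [0,0,120],"turn": 0,"fingers": 20},
    {"delta_pos": [-5,40,135],"turn": 0,"fingers": 20},
    {"delta_pos": [-10,80,135],"turn": 0,"fingers": 20},
    {"delta_pos": [-15,120,135],"turn": 0,"fingers": 20},
    {"delta_pos": [-20,160,135],"turn": 0,"fingers": 20},
    {"delta_pos": [-25,200,135],"turn": 0,"fingers": 20},
    {"delta_pos": [-28,235,135],"turn": 0,"fingers": 20},
    {"delta_pos": [-30,260,135],"turn": 0,"fingers": 20},
    {"delta_pos": [-30,260,135],"turn": 0,"fingers": 20},
    {"delta_pos": [-30,260,135],"turn": 0,"fingers": 20},
    {"delta_pos": [-30,260,135],"turn": 0,"fingers": 20}
  ]
}}

```text
time_s: 13.2
position: [0.463, 0.0785, 0.1653]
tcp_rot: [[0.994, -0.001, 0.111], [-0.111, -0.0, 0.994], [-0.001, -1.0, -0.0]]
force: [0.4, -0.3, -1.6]
opening: 0.501
```

```bash
python3 w.py pics/w4.png
```

```text
13.2 [0.463  0.0785 0.1653]
1 [0.4845 0.2873] [276. -73.]
2 [0.4767 0.2178] [276.  24.]
3 [0.4689 0.1482] [276. 116.]
4 [0.4611 0.0787] [276. 199.]
disc 0.95 2244 [278.1  26.6] [66.3 72.5] [0.4782 0.2156 0.0155]
disc 0.84 2884 [278.9 198.6] [57.8 63.6] [0.4634 0.0789 0.0155]
disc 0.69 3646 [278.2 116.8] [65.9 68.3] [0.4705 0.1471 0.0155]
```

View pics/w4.png

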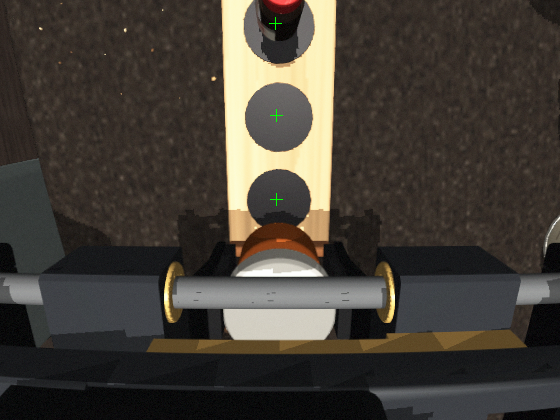

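Slim is upright near the middle of disc 2 at (278,27), and the wrist view puts disc 4 at (0.463, 0.079), directly under the tool. Lowering brown.

Emit:
{"fn": "jog_arm", "kwargs": {
  "steps": [
    {"delta_pos": [0,0,-40],"turn": 0,"fingers": 20},
    {"delta_pos": [0,0,-75],"turn": 0,"fingers": 20},
    {"delta_pos": [0,0,-100],"turn": 0,"fingers": 20},
    {"delta_pos": [0,0,-112],"turn": 0,"fingers": 20},
    {"delta_pos": [0,0,-117],"turn": 0,"fingers": 20},
    {"delta_pos": [0,0,-120],"turn": 0,"fingers": 20},
    {"delta_pos": [0,0,-120],"turn": 0,"fingers": 20},
    {"delta_pos": [0,0,-120],"turn": 0,"fingers": 20},
    {"delta_pos": [0,0,-120],"turn": 0,"fingers": 20},
    {"delta_pos": [0,0,-120],"turn": 0,"fingers": 100},
    {"delta_pos": [0,0,-120],"turn": 0,"fingers": 100},
    {"delta_pos": [0,0,-120],"turn": 0,"fingers": 100},
    {"delta_pos": [0,0,-120],"turn": 0,"fingers": 100},
    {"delta_pos": [0,0,-120],"turn": 0,"fingers": 100},
    {"delta_pos": [0,0,-120],"turn": 0,"fingers": 100},
    {"delta_pos": [0,0,-120],"turn": 0,"fingers": 100},
    {"delta_pos": [0,0,-120],"turn": 0,"fingers": 100},
    {"delta_pos": [0,0,-80],"turn": 0,"fingers": 100},
    {"delta_pos": [0,0,-40],"turn": 0,"fingers": 100},
    {"delta_pos": [0,0,0],"turn": 0,"fingers": 100}
  ]
}}

```text
time_s: 14.97
position: [0.4621, 0.0789, 0.1655]
tcp_rot: [[0.994, -0.005, 0.112], [-0.112, 0.0, 0.994], [-0.005, -1.0, -0.0]]
force: [1.0, -0.6, -1.1]
opening: 1.0
```

Emit:
{"fn": "jog_arm", "kwargs": {
  "steps": [
    {"delta_pos": [-5,-40,20],"turn": 0,"fingers": 100},
    {"delta_pos": [-10,-80,30],"turn": 0,"fingers": 100},
    {"delta_pos": [-15,-120,40],"turn": 0,"fingers": 100},
    {"delta_pos": [-20,-160,54],"turn": 0,"fingers": 100},
    {"delta_pos": [-25,-200,54],"turn": 0,"fingers": 100},
    {"delta_pos": [-30,-240,54],"turn": 0,"fingers": 100},
    {"delta_pos": [-35,-280,54],"turn": 0,"fingers": 100},
    {"delta_pos": [-40,-320,54],"turn": 0,"fingers": 100},
    {"delta_pos": [-45,-360,54],"turn": 0,"fingers": 100},
    {"delta_pos": [-50,-395,54],"turn": 0,"fingers": 100},
    {"delta_pos": [-52,-421,54],"turn": 0,"fingers": 100},
    {"delta_pos": [-52,-421,54],"turn": 0,"fingers": 100},
    {"delta_pos": [-52,-421,54],"turn": 0,"fingers": 100}
  ]
}}

```text
time_s: 16.05
position: [0.4106, -0.3433, 0.2192]
tcp_rot: [[0.993, -0.0, 0.114], [-0.114, 0.001, 0.993], [-0.0, -1.0, 0.001]]
force: [0.6, 0.1, -0.1]
opening: 1.002
```

```bash
python3 - <<'E'
from h import *
s=read_state();print(s['time_s'],s['position'].round(4))
im=capture('wrist');cv2.imwrite('pics/w5.png',im[:,:,::-1])
t=capture('top');cv2.imwrite('pics/t5.png',cv2.resize(t[150:255,120:300],None,fx=4,fy=4)[:,:,::-1])
for p in ([.411,-.342,.103],[.411,-.342,0],[.505,-.376,.074]): print(proj('wrist',np.array(p),s).round(0))
for n in('orange_jar','white_jar'):
  print(n,[(np.round(d['position'],4),round(d['confidence'],2)) for d in tip_of(n,'wrist')])
E
```

```text
16.05 [ 0.4106 -0.3433  0.2192]
[279. 208.]
[279. 182.]
[390. 224.]
orange_jar [(array([ 0.4081, -0.3459,  0.0022]), 0.72)]
white_jar [(array([ 0.4614, -0.4659,  0.0011]), 0.75), (array([ 0.3334, -0.3743, -0.0015]), 0.65), (array([ 0.503 , -0.3745, -0.0019]), 0.58)]
```

View pics/w5.png

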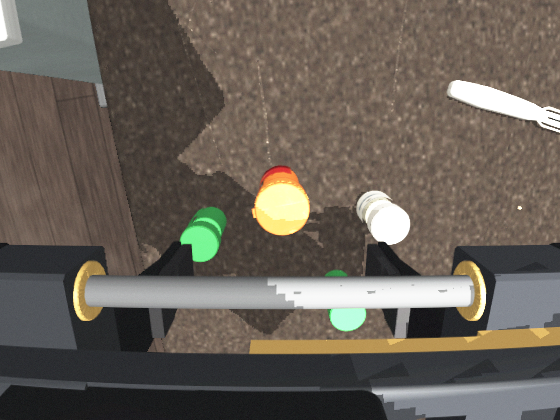

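View pics/t5.png

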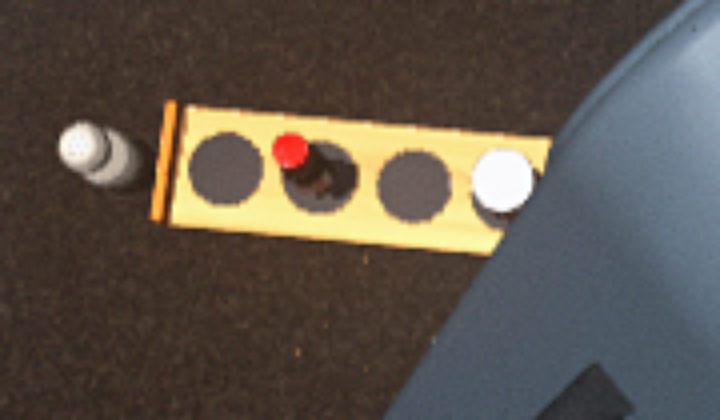

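Wrist view: the orange cap at (282,208) and white cap at (388,222) both match prediction. The top crop shows slim and brown upright on discs 2 and 4. Grasping orange now.

Emit:
{"fn": "jog_arm", "kwargs": {
  "steps": [
    {"delta_pos": [1,0,-40],"turn": 0,"fingers": 100},
    {"delta_pos": [1,0,-80],"turn": 0,"fingers": 100},
    {"delta_pos": [1,0,-115],"turn": 0,"fingers": 100},
    {"delta_pos": [1,0,-140],"turn": 0,"fingers": 100},
    {"delta_pos": [1,0,-155],"turn": 0,"fingers": 100},
    {"delta_pos": [1,0,-162],"turn": 0,"fingers": 100},
    {"delta_pos": [1,0,-162],"turn": 0,"fingers": 100},
    {"delta_pos": [1,0,-162],"turn": 0,"fingers": 20},
    {"delta_pos": [1,0,-162],"turn": 0,"fingers": 20},
    {"delta_pos": [1,0,-162],"turn": 0,"fingers": 20},
    {"delta_pos": [1,0,-162],"turn": 0,"fingers": 20},
    {"delta_pos": [1,0,-162],"turn": 0,"fingers": 20},
    {"delta_pos": [1,0,-162],"turn": 0,"fingers": 20},
    {"delta_pos": [1,0,-162],"turn": 0,"fingers": 20},
    {"delta_pos": [1,0,-162],"turn": 0,"fingers": 20},
    {"delta_pos": [1,0,-162],"turn": 0,"fingers": 20},
    {"delta_pos": [1,0,-162],"turn": 0,"fingers": 20},
    {"delta_pos": [1,0,-162],"turn": 0,"fingers": 20}
  ]
}}

```text
time_s: 17.75
position: [0.4123, -0.3424, 0.0577]
tcp_rot: [[0.994, 0.0, 0.112], [-0.112, -0.0, 0.994], [0.0, -1.0, -0.0]]
force: [-0.1, -0.5, 2.4]
opening: 0.475
```

Emit:
{"fn": "jog_arm", "kwargs": {
  "steps": [
    {"delta_pos": [0,0,35],"turn": 0,"fingers": 20},
    {"delta_pos": [0,0,75],"turn": 0,"fingers": 20},
    {"delta_pos": [0,0,115],"turn": 0,"fingers": 20},
    {"delta_pos": [3,25,145],"turn": 0,"fingers": 20},
    {"delta_pos": [7,65,152],"turn": 0,"fingers": 20},
    {"delta_pos": [12,105,152],"turn": 0,"fingers": 20},
    {"delta_pos": [17,145,152],"turn": 0,"fingers": 20},
    {"delta_pos": [22,185,152],"turn": 0,"fingers": 20},
    {"delta_pos": [27,225,152],"turn": 0,"fingers": 20},
    {"delta_pos": [31,265,152],"turn": 0,"fingers": 20},
    {"delta_pos": [36,305,152],"turn": 0,"fingers": 20},
    {"delta_pos": [41,345,152],"turn": 0,"fingers": 20},
    {"delta_pos": [45,385,152],"turn": 0,"fingers": 20},
    {"delta_pos": [50,425,152],"turn": 0,"fingers": 20},
    {"delta_pos": [55,465,152],"turn": 0,"fingers": 20},
    {"delta_pos": [59,505,152],"turn": 0,"fingers": 20},
    {"delta_pos": [64,545,152],"turn": 0,"fingers": 20},
    {"delta_pos": [69,585,152],"turn": 0,"fingers": 20},
    {"delta_pos": [73,615,152],"turn": 0,"fingers": 20},
    {"delta_pos": [74,628,152],"turn": 0,"fingers": 20}
  ]
}}

```text
time_s: 19.42
position: [0.4862, 0.2898, 0.2092]
tcp_rot: [[0.994, 0.001, 0.108], [-0.108, 0.002, 0.994], [0.001, -1.0, 0.002]]
force: [-0.2, -1.1, -1.7]
opening: 0.477
```

```bash
python3 w.py pics/w6.png; python3 - <<'E'
from h import *
s=capture('side');cv2.imwrite('pics/s6.png',cv2.resize(s[80:230,150:330],None,fx=4,fy=4,interpolation=3)[:,:,::-1])
E
```

```text
19.4167 [0.4862 0.2898 0.2092]
1 [0.4845 0.2873] [277. 191.]
2 [0.4767 0.2178] [277. 257.]
3 [0.4689 0.1482] [277. 316.]
4 [0.4611 0.0787] [277. 368.]
disc 0.63 2246 [279.6 190.3] [50.6 57.2] [0.4872 0.2881 0.0155]
```

View pics/w6.png

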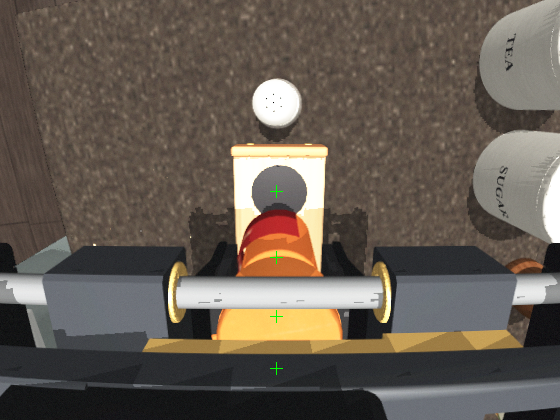

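View pics/s6.png

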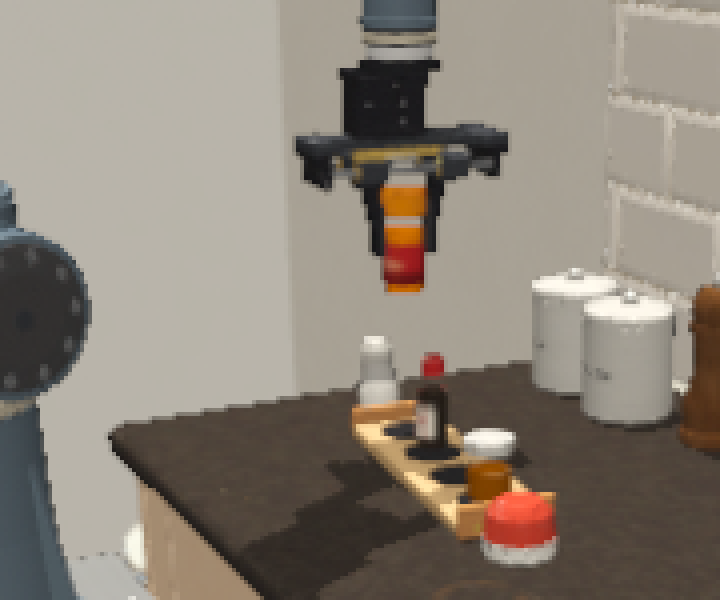

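The orange jar hangs upright in the grip over disc 1 at (280,190), and slim and brown stand well. Lowering it.

Emit:
{"fn": "jog_arm", "kwargs": {
  "steps": [
    {"delta_pos": [0,1,0],"turn": 0,"fingers": 20},
    {"delta_pos": [0,1,-40],"turn": 0,"fingers": 20},
    {"delta_pos": [0,1,-80],"turn": 0,"fingers": 20},
    {"delta_pos": [0,1,-110],"turn": 0,"fingers": 20},
    {"delta_pos": [0,1,-126],"turn": 0,"fingers": 20},
    {"delta_pos": [0,1,-133],"turn": 0,"fingers": 20},
    {"delta_pos": [0,1,-137],"turn": 0,"fingers": 20},
    {"delta_pos": [0,1,-137],"turn": 0,"fingers": 20},
    {"delta_pos": [0,1,-137],"turn": 0,"fingers": 20},
    {"delta_pos": [0,1,-137],"turn": 0,"fingers": 20},
    {"delta_pos": [0,1,-137],"turn": 0,"fingers": 20}
  ]
}}

```text
time_s: 20.48
position: [0.4869, 0.2865, 0.0733]
tcp_rot: [[0.994, 0.002, 0.113], [-0.113, 0.0, 0.994], [0.002, -1.0, 0.001]]
force: [-0.3, 0.1, -1.1]
opening: 0.477
```

Emit:
{"fn": "jog_arm", "kwargs": {
  "steps": [
    {"delta_pos": [0,0,0],"turn": 0,"fingers": 100},
    {"delta_pos": [0,0,0],"turn": 0,"fingers": 100},
    {"delta_pos": [0,0,0],"turn": 0,"fingers": 100},
    {"delta_pos": [0,0,0],"turn": 0,"fingers": 100},
    {"delta_pos": [0,0,0],"turn": 0,"fingers": 100},
    {"delta_pos": [0,0,0],"turn": 0,"fingers": 100},
    {"delta_pos": [0,0,0],"turn": 0,"fingers": 100},
    {"delta_pos": [0,0,0],"turn": 0,"fingers": 100},
    {"delta_pos": [0,0,40],"turn": 0,"fingers": 100},
    {"delta_pos": [0,0,80],"turn": 0,"fingers": 100},
    {"delta_pos": [0,0,120],"turn": 0,"fingers": 100},
    {"delta_pos": [0,0,147],"turn": 0,"fingers": 100}
  ]
}}

```text
time_s: 21.48
position: [0.4872, 0.2873, 0.2229]
tcp_rot: [[0.994, 0.004, 0.112], [-0.112, 0.001, 0.994], [0.003, -1.0, 0.002]]
force: [0.5, -0.4, 0.6]
opening: 1.0
```

Emit:
{"fn": "jog_arm", "kwargs": {
  "steps": [
    {"delta_pos": [1,-40,0],"turn": 0,"fingers": 100},
    {"delta_pos": [2,-80,0],"turn": 0,"fingers": 100},
    {"delta_pos": [3,-120,0],"turn": 0,"fingers": 100},
    {"delta_pos": [4,-160,0],"turn": 0,"fingers": 100},
    {"delta_pos": [5,-200,0],"turn": 0,"fingers": 100},
    {"delta_pos": [6,-240,0],"turn": 0,"fingers": 100},
    {"delta_pos": [7,-280,0],"turn": 0,"fingers": 100},
    {"delta_pos": [8,-320,0],"turn": 0,"fingers": 100},
    {"delta_pos": [10,-360,0],"turn": 0,"fingers": 100},
    {"delta_pos": [11,-400,0],"turn": 0,"fingers": 100},
    {"delta_pos": [12,-440,0],"turn": 0,"fingers": 100},
    {"delta_pos": [13,-480,0],"turn": 0,"fingers": 100},
    {"delta_pos": [14,-520,0],"turn": 0,"fingers": 100},
    {"delta_pos": [15,-560,0],"turn": 0,"fingers": 100},
    {"delta_pos": [16,-600,0],"turn": 0,"fingers": 100},
    {"delta_pos": [17,-640,0],"turn": 0,"fingers": 100},
    {"delta_pos": [18,-662,0],"turn": 0,"fingers": 100},
    {"delta_pos": [18,-662,0],"turn": 0,"fingers": 100},
    {"delta_pos": [18,-662,0],"turn": 0,"fingers": 100},
    {"delta_pos": [18,-662,0],"turn": 0,"fingers": 100}
  ]
}}

```text
time_s: 23.15
position: [0.5036, -0.374, 0.219]
tcp_rot: [[0.994, -0.001, 0.112], [-0.112, 0.002, 0.994], [-0.001, -1.0, 0.002]]
force: [-0.3, 0.6, 0.1]
opening: 0.999
```

```bash
python3 - <<'E'
from h import *
s=read_state();print(s['time_s'],s['position'].round(4))
im=capture('wrist');cv2.imwrite('pics/w7.png',im[:,:,::-1])
for p in ([.504,-.375,.074],[.504,-.375,0]): print(proj('wrist',np.array(p),s).round(0))
E
```

```text
23.15 [ 0.5036 -0.374   0.219 ]
[279. 202.]
[279. 185.]
```

View pics/w7.png

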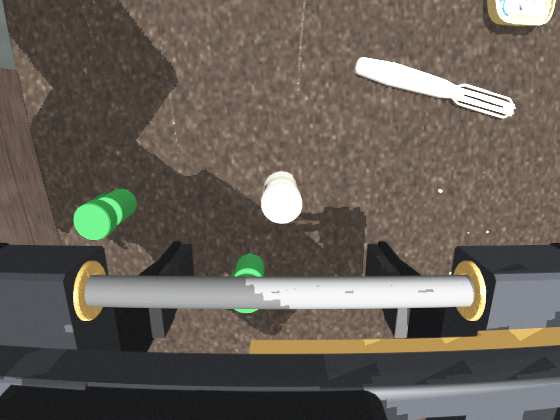

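The white cap at (282,202) matches the predicted (279,202), and both green jars stand clear of the fingers. Grasping.

Emit:
{"fn": "jog_arm", "kwargs": {
  "steps": [
    {"delta_pos": [1,0,-40],"turn": 0,"fingers": 100},
    {"delta_pos": [1,0,-80],"turn": 0,"fingers": 100},
    {"delta_pos": [1,0,-120],"turn": 0,"fingers": 100},
    {"delta_pos": [1,0,-150],"turn": 0,"fingers": 100},
    {"delta_pos": [1,0,-170],"turn": 0,"fingers": 100},
    {"delta_pos": [1,0,-178],"turn": 0,"fingers": 100},
    {"delta_pos": [1,0,-178],"turn": 0,"fingers": 100},
    {"delta_pos": [1,0,-178],"turn": 0,"fingers": 10},
    {"delta_pos": [1,0,-178],"turn": 0,"fingers": 10},
    {"delta_pos": [1,0,-178],"turn": 0,"fingers": 10},
    {"delta_pos": [1,0,-178],"turn": 0,"fingers": 10},
    {"delta_pos": [1,0,-178],"turn": 0,"fingers": 10},
    {"delta_pos": [1,0,-178],"turn": 0,"fingers": 10},
    {"delta_pos": [1,0,-178],"turn": 0,"fingers": 10},
    {"delta_pos": [1,0,-178],"turn": 0,"fingers": 10},
    {"delta_pos": [1,0,-178],"turn": 0,"fingers": 10},
    {"delta_pos": [1,0,-178],"turn": 0,"fingers": 10},
    {"delta_pos": [1,0,-178],"turn": 0,"fingers": 10},
    {"delta_pos": [1,0,-178],"turn": 0,"fingers": 10},
    {"delta_pos": [1,0,-178],"turn": 0,"fingers": 10}
  ]
}}

```text
time_s: 24.87
position: [0.5051, -0.3752, 0.0416]
tcp_rot: [[0.994, -0.0, 0.112], [-0.112, 0.0, 0.994], [-0.0, -1.0, 0.0]]
force: [-0.6, -0.3, 0.5]
opening: 0.388
```

Emit:
{"fn": "jog_arm", "kwargs": {
  "steps": [
    {"delta_pos": [0,0,40],"turn": 0,"fingers": 10},
    {"delta_pos": [0,0,80],"turn": 0,"fingers": 10},
    {"delta_pos": [0,0,120],"turn": 0,"fingers": 10},
    {"delta_pos": [-2,30,145],"turn": 0,"fingers": 10},
    {"delta_pos": [-5,70,150],"turn": 0,"fingers": 10},
    {"delta_pos": [-7,110,150],"turn": 0,"fingers": 10},
    {"delta_pos": [-10,150,150],"turn": 0,"fingers": 10},
    {"delta_pos": [-12,190,150],"turn": 0,"fingers": 10},
    {"delta_pos": [-15,230,150],"turn": 0,"fingers": 10},
    {"delta_pos": [-18,270,150],"turn": 0,"fingers": 10},
    {"delta_pos": [-20,310,150],"turn": 0,"fingers": 10},
    {"delta_pos": [-23,350,150],"turn": 0,"fingers": 10},
    {"delta_pos": [-25,390,150],"turn": 0,"fingers": 10},
    {"delta_pos": [-28,430,150],"turn": 0,"fingers": 10},
    {"delta_pos": [-31,470,150],"turn": 0,"fingers": 10},
    {"delta_pos": [-33,505,150],"turn": 0,"fingers": 10},
    {"delta_pos": [-34,523,150],"turn": 0,"fingers": 10},
    {"delta_pos": [-34,523,150],"turn": 0,"fingers": 10},
    {"delta_pos": [-34,523,150],"turn": 0,"fingers": 10},
    {"delta_pos": [-34,523,150],"turn": 0,"fingers": 10}
  ]
}}

```text
time_s: 26.53
position: [0.4711, 0.1473, 0.1914]
tcp_rot: [[0.994, -0.0, 0.112], [-0.112, -0.001, 0.994], [-0.0, -1.0, -0.001]]
force: [-0.2, -0.6, -0.2]
opening: 0.39
```

```bash
python3 w.py pics/w8.png
```

```text
26.5333 [0.4711 0.1473 0.1914]
1 [0.4845 0.2873] [275.  30.]
2 [0.4767 0.2178] [276. 114.]
3 [0.4689 0.1482] [276. 192.]
4 [0.4611 0.0787] [276. 261.]
disc 0.94 2611 [278.3 192.4] [55.9 57.9] [0.471  0.1472 0.0155]
disc 0.87 990 [278.4  33. ] [58.4 60.8] [0.4867 0.285  0.0155]
disc 0.56 1689 [278.  115.7] [59.9 63.5] [0.4785 0.2165 0.0155]
```

View pics/w8.png

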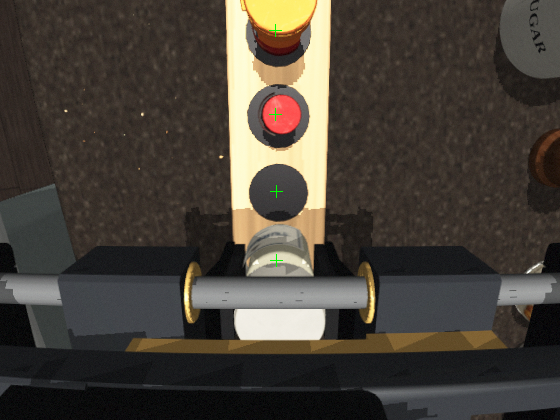

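Disc 3 at (278,192) measures (0.471, 0.147), right under the tool, with orange and slim standing on discs 1 and 2. Lowering white.

Emit:
{"fn": "jog_arm", "kwargs": {
  "steps": [
    {"delta_pos": [0,0,-40],"turn": 0,"fingers": 10},
    {"delta_pos": [0,0,-80],"turn": 0,"fingers": 10},
    {"delta_pos": [0,0,-110],"turn": 0,"fingers": 10},
    {"delta_pos": [0,0,-125],"turn": 0,"fingers": 10},
    {"delta_pos": [0,0,-132],"turn": 0,"fingers": 10},
    {"delta_pos": [0,0,-135],"turn": 0,"fingers": 10},
    {"delta_pos": [0,0,-135],"turn": 0,"fingers": 10},
    {"delta_pos": [0,0,-135],"turn": 0,"fingers": 10},
    {"delta_pos": [0,0,-135],"turn": 0,"fingers": 10},
    {"delta_pos": [0,0,-135],"turn": 0,"fingers": 10}
  ]
}}

```text
time_s: 27.47
position: [0.472, 0.1475, 0.0571]
tcp_rot: [[0.994, 0.002, 0.113], [-0.113, 0.0, 0.994], [0.002, -1.0, 0.0]]
force: [-0.5, -0.2, -0.5]
opening: 0.394
```

Emit:
{"fn": "jog_arm", "kwargs": {
  "steps": [
    {"delta_pos": [0,0,0],"turn": 0,"fingers": 100},
    {"delta_pos": [0,0,0],"turn": 0,"fingers": 100},
    {"delta_pos": [0,0,0],"turn": 0,"fingers": 100},
    {"delta_pos": [0,0,0],"turn": 0,"fingers": 100},
    {"delta_pos": [0,0,0],"turn": 0,"fingers": 100},
    {"delta_pos": [0,0,0],"turn": 0,"fingers": 100},
    {"delta_pos": [0,0,0],"turn": 0,"fingers": 100},
    {"delta_pos": [0,0,0],"turn": 0,"fingers": 100},
    {"delta_pos": [0,0,40],"turn": 0,"fingers": 100},
    {"delta_pos": [0,0,80],"turn": 0,"fingers": 100},
    {"delta_pos": [0,0,120],"turn": 0,"fingers": 100},
    {"delta_pos": [0,0,160],"turn": 0,"fingers": 100},
    {"delta_pos": [0,-40,180],"turn": 0,"fingers": 100},
    {"delta_pos": [0,-80,180],"turn": 0,"fingers": 100},
    {"delta_pos": [0,-120,180],"turn": 0,"fingers": 100},
    {"delta_pos": [0,-160,180],"turn": 0,"fingers": 100},
    {"delta_pos": [0,-200,180],"turn": 0,"fingers": 100},
    {"delta_pos": [0,-240,180],"turn": 0,"fingers": 100},
    {"delta_pos": [0,-280,180],"turn": 0,"fingers": 100},
    {"delta_pos": [0,-280,180],"turn": 0,"fingers": 100}
  ]
}}

```text
time_s: 29.13
position: [0.4725, -0.1395, 0.237]
tcp_rot: [[0.993, 0.003, 0.118], [-0.118, -0.005, 0.993], [0.004, -1.0, -0.005]]
force: [0.1, -0.3, 0.0]
opening: 0.997
```

```bash
python3 - <<'E'
from h import *
k=np.array([.4742,.1827]);u=np.array([.111,.9938])
im={c:capture(c) for c in('top','side')}
for n,a in(('orange_jar',105),('slim_jar',35),('white_jar',-35),('brown_jar',-105),('salt_shaker',None),('kitchen_timer',None),('spot_1',None)):
  if a is not None: print(n,'disc',(k+u*a/1000).round(4))
  for c in im: print(' ',n,c,[(np.round(d['position'],4),round(d['confidence'],2)) for d in tip_of(n,c)])
cv2.imwrite('pics/t9.png',cv2.resize(im['top'][150:240,120:300],None,fx=4,fy=4,interpolation=3)[:,:,::-1])
cv2.imwrite('pics/s9.png',cv2.resize(im['side'][150:230,220:310],None,fx=6,fy=6,interpolation=3)[:,:,::-1])
s=read_state();print(s['time_s'],s['opening'],s['position'],s['force'])
E
```

```text
orange_jar disc [0.4859 0.287 ]
  orange_jar top [(array([0.4858, 0.2848, 0.0133]), 0.5)]
  orange_jar side [(array([0.4885, 0.2857, 0.0156]), 0.49)]
slim_jar disc [0.4781 0.2175]
  slim_jar top [(array([0.4807, 0.2167, 0.014 ]), 0.45)]
  slim_jar side [(array([0.481 , 0.2218, 0.0124]), 0.55)]
white_jar disc [0.4703 0.1479]
  white_jar top [(array([ 0.4582, -0.4559,  0.0028]), 0.54), (array([ 0.3363, -0.3757, -0.0005]), 0.51), (array([0.4724, 0.1463, 0.0164]), 0.48)]
  white_jar side [(array([ 0.3298, -0.3709,  0.0013]), 0.94), (array([ 0.4609, -0.4655,  0.0016]), 0.84), (array([0.4745, 0.1431, 0.0125]), 0.46)]
brown_jar disc [0.4625 0.0784]
  brown_jar top [(array([0.4605, 0.0756, 0.016 ]), 0.46)]
  brown_jar side [(array([0.4639, 0.0794, 0.0155]), 0.59), (array([0.4855, 0.2841, 0.0146]), 0.51)]
  salt_shaker top [(array([0.4612, 0.0756, 0.0174]), 0.64)]
  salt_shaker side [(array([ 0.4964,  0.3712, -0.0024]), 0.61)]
  kitchen_timer top [(array([ 0.4482, -0.0061, -0.0061]), 0.44)]
  kitchen_timer side [(array([ 0.4501, -0.005 ,  0.0019]), 0.84)]
  spot_1 top [(array([0.4588, 0.0785, 0.0149]), 0.59), (array([0.4784, 0.2142, 0.0126]), 0.53), (array([0.4698, 0.148 , 0.0084]), 0.45), (array([0.4841, 0.2849, 0.0141]), 0.39), (array([0.4733, 0.1469, 0.014 ]), 0.31)]
  spot_1 side [(array([0.4833, 0.2211, 0.0143]), 0.61), (array([0.4767, 0.1472, 0.0134]), 0.48), (array([0.4852, 0.2815, 0.0137]), 0.42)]
29.9333 1.0009271128584372 [ 0.47125017 -0.13202479  0.23658809] [-0.33092404 -0.76562402 -0.52306574]
```

View pics/t9.png

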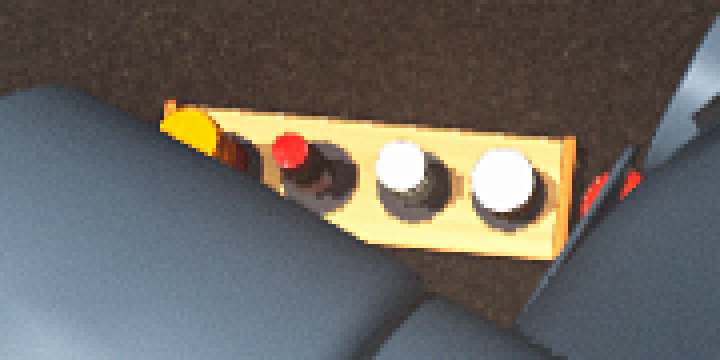

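View pics/s9.png

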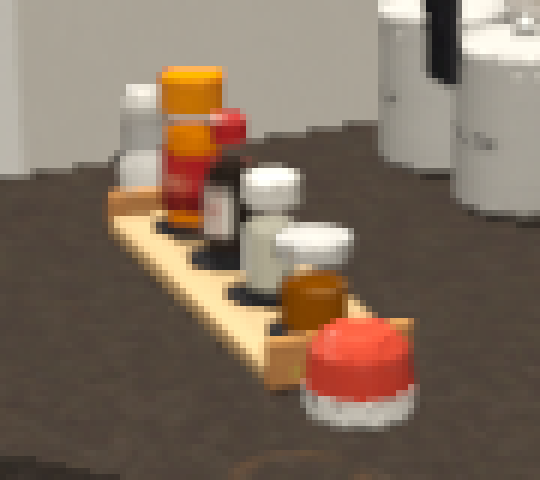

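All four jars stand upright in order from the salt shaker to the timer, and every estimate puts them within about 6 mm of the disc centres. The shaker and timer haven't moved and the arm is clear, so I'm handing in.

```bash
python3 -c "
from rig import *
print(hand_in())"
```

```text
the job is handed in; nothing more can be done
None
```

The four jars are on the stand in height order: orange on the disc next to the salt shaker (spot_1), then slim, white and brown, with brown next to the timer. I placed them in the order slim, brown, orange, white, and handed in at about 30 s with the gripper open and the arm clear.

- **Position:** in the last top and side pictures all four jars stand upright on their discs. Network positions are within about 3–6 mm of the disc centres I measured, against the 13 mm allowed.
- **Shaker and timer:** their last network positions are within about 3 mm of their first ones. The timer compares top view with top view, the shaker side view with side view.
- **Disagreements:** the wrist camera put the discs and caps 1–3 mm further along the jaw axis than the top camera did, so I aimed between the two. At the end, one network hit labelled brown from the top as the salt shaker, and another labelled orange from the side as brown. I ignored both, since the pictures plainly show otherwise.

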